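# Twist the top mixing cup off the wedged stack and tare it on the scale

## Robot

A 6-joint arm with a two-finger parallel gripper is mounted at the origin on the work surface. World frame = base frame: x ahead of the robot, y to its left, z up, the work surface at z = 0. Lengths are in mm, angles in rad, forces in N, time in s.
With the tool pointing down it reaches from about 350 to 875 mm from the base axis. Payload 4.2 kg.
Tool frame: the origin (TCP) lies where the fingers leave the gripper's body, on its centre line; the fingertips stand ahead of it and the grasp point (between the pads) lies 54 mm ahead of it (arm.nose_length is the z of the fingertips in the tool frame, in mm); z points along the fingers, x is the direction in which the jaws open and shut, and the axes are right-handed (so a half turn about z gives the same grasp; the last joint's range is limited). The gripper opens to 85 mm and grips with 20 to 120 N. Pads are 22 mm wide; open, the fingers measure 114 mm over their backs; the gripper's body (76 mm by 85 mm) begins 54 mm behind the grasp point. The pads swing forward as they close: fully open they stand 13 mm farther back than shut.
Start: joints at [1.415, 0.385, 0.008, 0, -1.194, -0.259], TCP at [251.846, 571.991, 303.912] pointing down, gripper open.
Joint ranges: [-3.14, 3.14], [-1.21, 2.06], [-1.07, 1.41], [-3.16, 2.05], [-2.99, -0.16], [-3.1, 3.1]. Speed limits (rad/s): [2.79, 2.79, 3.14, 3.14, 3.14, 3.14].

## Interface

Orientations are given as a unit quaternion [x, y, z, w].
In Python, from bench import arm, imaging, job_done gives the robot as it stands.
- The arm moves only by the shell command python3 -m crank 'ROWS' [OPENING]. ROWS is a JSON object of lists of equal length, an entry for each row: "delta_pos": the shift along the tool's x, y, z in m, a list of three; "twist": the turn about the tool's z in rad. In form: {"delta_pos": [[tx, ty, tz], ...], "twist": [twist, ...]}. A call has 1 to 8 rows; each row shifts and turns the commanded pose from where the row before left it, along the tool's axes as they then stand; what a row does not reach is not made up. A row lasts 1/12 s, in which the tool goes at most 41.7 mm and 7.16 degrees, less where a joint would pass 70% of its speed; a pose out of reach is approached as far as the arm can. A call is refused whole if a number of a shift passes 0.0417 or a number of a turn 0.125, either way. A call with a gripper value outside its range is refused whole. OPENING is the opening, from 0 (shut) to 1 (fully open), set as the call begins (- or left out, the last holds). The fingers move at their own pace and stop on an object; the grip force is fixed at half the most. Time passes only in rows, so rows that do not move let the fingers close. It gives the time, the measured TCP pose, the force and the opening at its end, in the units of the state.
- arm.read_state(): the state, without advancing time (a new reading comes with each control period).
- imaging.get_image(name): name is "side" or "top"; returns (picture, depth): 480x640x3 uint8, blue, green, red; 480x640 float32, mm along the optical axis (not along the pixel's ray), 0 where there is no reading.
- imaging.camera_model(name): a dict with "vfov" (degrees; the focal length in pixels is half the picture's height over the tangent of half this angle, whatever the lens; pixels are square), "cx", "cy" (the principal point, pixels), "dist" ([k1, k2, p1, p2, k3] as OpenCV has them; the pictures are not rectified), "T" (4x4, takes a point from camera to world coordinates). Camera axes: x right, y up, looking along -z (the intrinsics and any distortion apply to the point x, -y, -z); pixel columns grow to the right and rows downward; lengths in mm; the calibration is good to about 2 mm. A picture is of the moment at which its call begins. camera_model takes no time and is no camera call.
- job_done(): hands the job in, once; it reports no verdict.
The state is a dict: "clock": time; "joints": joint angles; "joint_vel": joint speeds; "joint_efforts": joint torques, N m; "position": TCP position; "ee_rot": TCP orientation; "contact_force": force on the tool from outside, world axes, zero at the start; "wrist_torque": the same for the moment, N m; "gripper_width": finger opening in mm.
Only numpy, scipy, OpenCV 4.12 (cv2) and the standard library are available. Lean on these libraries where they do the work, as an engineer would, in place of code of your own. Each camera call takes 0.05 s, during which the arm holds its last target.

## Task

The plastic mixing cups in the rod stand are wedged into one another: twist the top cup while you lift it, so that it comes away alone and the other three stay down in their stand. Stand it upright on the middle of the bench scale's steel pan without dropping it and let go, then press the large oblong tare key right down and release it. Do not press the small round power key, and leave the paint jar, its lid, the amber bottle and the paint tin where they are.

Things in the scene. Friction and masses are not known exactly. Their poses are not given: they have to be found in the camera images.
- cup_mid (a point): Top cup of the stack, the one to take: whitish plastic, loose, 16 g, 70 mm high; flat foot 50 mm across, wall 56 mm across under the 60 mm rim (4 mm high), open mouth. Point on its axis half-way up (35 mm to foot and to rim top). z up its axis; +x along its thumb tab: 14 mm wide, 3 mm thick, flush with the rim top, reaching 49 mm from the axis, at first in line with the tabs below.
- stack_rim (a point): Centre of the rim top of the next cup down. The top cup stands out 34 mm above it and is wedged in it over the first 6 mm of lift: pulled straight up, or turned first and then pulled, it brings the other cups along, for it grips again when the turning stops; turned steadily about its axis (either way, 0.5 to 0.9 rad) during the first 6 to 10 mm of lift it slides free, and then nothing holds it.
- stack: The three like cups below, wedged together: one loose body, about 45 g, rims 34 mm apart. Origin at the centre of the lowest foot, z up, +x along the three tabs. Its top rim (60 mm across) is 138 mm above the origin, the top cup's foot starts 102 mm above it. Stands on the stand's plate between the rods with 1 mm of play.
- stand: Cup stand, fixed: round steel plate 104 mm across, 8 mm thick, four upright 5 mm rods ending 148 mm above the plate, 24 mm below the top cup's rim. Rods at (32.5, +-10.7) mm flank the three lower tabs and keep them from turning, the others are at (-21.6, +-25.8) mm. The top cup's tab is above the rods and free. Origin at the underside's centre; +x towards the tabs.
- pan (a point): Centre of the top face of the bench scale's square steel pan (110 x 110 mm), 32 mm above the bench. The scale is fixed: low grey body, 190 mm (x) by 130 mm (y). x of this frame points from the key strip to the pan; the strip lies on the -x side, towards the robot. z up.
- tare_top (a point): Centre of the top face of the tare key: oblong, 18 mm (along the scale's x) by 30 mm (y), at (-108, -43) mm from the pan's centre along the scale's axes, its top standing 6.5 mm above the strip around it and about 1.5 mm below the pan's top. Moves down with the key.
- tare_key (a joint): Travel of the tare key in m: 0 = up, 0.0035 = fully down. Spring return, about 1 N to start and 3 N fully down.
- power_key (a joint): Travel of the power key in m (0 = up, 0.0035 = down): small round key 12 mm across at the other end of the strip, (-108, +48) mm from the pan's centre. Not to be pressed.
- paint_jar: Small open glass paint jar, 38 mm across, 44 mm high, loose, between the stand and the scale. Origin at the centre of its foot.
- jar_lid: The jar's black lid lying beside it, 38 mm across, 12 mm high, loose. Origin at its underside.
- thinner: Amber glass bottle with white cap, 58 mm across, 125 mm high, loose, at the back. Origin at the centre of its foot.
- paint_tin: Plain steel paint tin, 84 mm across, 74 mm high, loose, at the back. Origin at the centre of its foot.
There are look-alikes about, which are no part of the job. Leave any pink look-alike of the part that bears cup_mid alone.

How it is judged (in metres and radians):
On the way, in this order (a step that is already met when the one before it is completed fails the run):
1. the top cup has been turned (0.2 rad or more) against the cups below while its foot is still inside them (angle between the x axis of cup_mid and the x axis of stack, either way round above 0.2 rad and z of cup_mid in the frame of stack below 0.172 m and horizontal distance between cup_mid and stack_rim below 0.01 m), for 0.05 s.
2. the cup stands upright on the scale's pan, let go (horizontal distance between cup_mid and pan below 0.03 m and z of cup_mid in the frame of pan between 0.03 and 0.039 m and angle between cup_mid's own z axis and vertical below 0.08 rad and contact force between the fingers and cup below 0.05 N), for 0.2 s.
3. the tare key is pressed down with the cup standing on the pan (horizontal distance between cup_mid and pan below 0.03 m and z of cup_mid in the frame of pan between 0.03 and 0.039 m and angle between cup_mid's own z axis and vertical below 0.08 rad and value of joint tare_key above 0.002 m), for 0.05 s.
At the end, for the whole second after the job is handed in: The cup stands upright (within 0.08 rad) and at rest on the scale's pan, its axis within 30 mm of the pan's centre (foot wholly on the pan); the tare key is up again; the three other cups stand seated in their stand (within 4 mm of the plate, upright) (horizontal distance between cup_mid and pan below 0.03 m and z of cup_mid in the frame of pan between 0.03 and 0.039 m and angle between cup_mid's own z axis and vertical below 0.08 rad and linear speed of cup below 0.02 m/s and value of joint tare_key below 0.0008 m and z of stack in the frame of stand below 0.012 m and horizontal distance between stack and stand below 0.008 m and angle between stack's own z axis and vertical below 0.06 rad); the robot touches nothing.
It fails at once if the other cups are lifted more than 15 mm out of their stand (z of stack in the frame of stand above 0.023 m).
It fails at once if the cup is dropped (falls freely faster than 0.6 m/s) (linear speed of cup above 0.6 m/s and contact force between the fingers and cup below 0.02 N).
It fails at once if the power key is pressed (value of joint power_key above 0.0015 m).
It fails at once if the paint jar, its lid, the bottle or the tin is pushed more than 30 mm or knocked over (distance of any of paint_jar, jar_lid, thinner, paint_tin from where it was at the start of the episode above 0.03 m or angle between any of paint_jar, jar_lid, thinner, paint_tin's own z axis and vertical above 0.5 rad).
It also fails if it takes over 53 s, if anything falls off the work surface, if the arm or the gripper's body presses on something with over 40 N, if the wrist force passes 120 N, or if a joint passes its speed limit or range.

## Working session

There is one attempt and no reset: what is moved stays moved. The work goes in short steps, Python scripts to look and compute and a shell command to move; the robot and the scene stay as the last step left them, time stands still between calls to the robot, and variables do not carry over. Pictures are saved under pics/ and viewed, and the job is handed in when it is done.

```bash
ls; mkdir -p pics; cat > h.py <<'E'
import numpy as np,cv2
from bench import arm,imaging
def cam(n):
    m=imaging.camera_model(n); f=240/np.tan(np.radians(m['vfov'])/2)
    K=np.array([[f,0,m['cx']],[0,f,m['cy']],[0,0,1]]);return K,np.array(m['dist'],float),np.array(m['T'],float)
def ray(n,uv):
    K,d,T=cam(n);p=cv2.undistortPoints(np.array(uv,float).reshape(-1,1,2),K,d).reshape(-1,2)
    v=np.c_[p[:,0],-p[:,1],-np.ones(len(p))];return T[:3,3],v@T[:3,:3].T
def onz(n,uv,z):
    o,v=ray(n,uv);return o+v*((z-o[2])/v[:,2])[:,None]
def proj(n,P):
    K,d,T=cam(n);q=(np.array(P,float).reshape(-1,3)-T[:3,3])@T[:3,:3]
    q=q*[1,-1,-1];return cv2.projectPoints(q,np.zeros(3),np.zeros(3),K,d)[0].reshape(-1,2)
def cloud(n,dep):
    vv,uu=np.mgrid[0:480,0:640];K,d,T=cam(n)
    p=cv2.undistortPoints(np.c_[uu.ravel(),vv.ravel()].astype(float).reshape(-1,1,2),K,d).reshape(-1,2)
    z=dep.ravel();v=np.c_[p[:,0]*z,-p[:,1]*z,-z];return (v@T[:3,:3].T+T[:3,3]).reshape(480,640,3)
E
python3 - <<'E'
from h import *
np.set_printoptions(precision=3,suppress=True)
for n in('side','top'):
    im,d=imaging.get_image(n);cv2.imwrite(f'pics/{n}0.png',im);np.savez(f'{n}0.npz',im=im,d=d);print(n,cam(n))
s=arm.read_state();print(s,arm.nose_length)
E
```

```text
pics
side (array([[621.206,   0.   , 324.079],
       [  0.   , 621.206, 242.527],
       [  0.   ,   0.   ,   1.   ]]), array([-0.005,  0.   ,  0.   ,  0.   ,  0.   ]), array([[   0.978,    0.133,   -0.164,  377.137],
       [  -0.21 ,    0.583,   -0.784, -859.849],
       [  -0.009,    0.801,    0.598,  775.914],
       [   0.   ,    0.   ,    0.   ,    1.   ]]))
top (array([[529.898,   0.   , 313.73 ],
       [  0.   , 529.898, 249.592],
       [  0.   ,   0.   ,   1.   ]]), array([0.004, 0.   , 0.   , 0.   , 0.   ]), array([[  0.014,   0.996,  -0.085, 507.281],
       [ -1.   ,   0.015,   0.01 ,  30.866],
       [  0.011,   0.085,   0.996, 998.116],
       [  0.   ,   0.   ,   0.   ,   1.   ]]))
{'clock': 0.1, 'joints': array([ 1.415,  0.386,  0.007, -0.   , -1.194, -0.259]), 'joint_vel': array([ 0.001, -0.002,  0.002,  0.002,  0.   , -0.002]), 'joint_efforts': array([ -0.001, -39.332,  18.893,   4.198,  -0.003,   0.   ]), 'position': array([251.704, 571.662, 302.914]), 'ee_rot': array([-0.546,  0.838, -0.001, -0.001]), 'contact_force': array([ 0.158, -0.121, -0.033]), 'wrist_torque': array([-0.027,  0.016,  0.015]), 'gripper_width': 85.56257980578637} 72.6
```

View pics/side0.png

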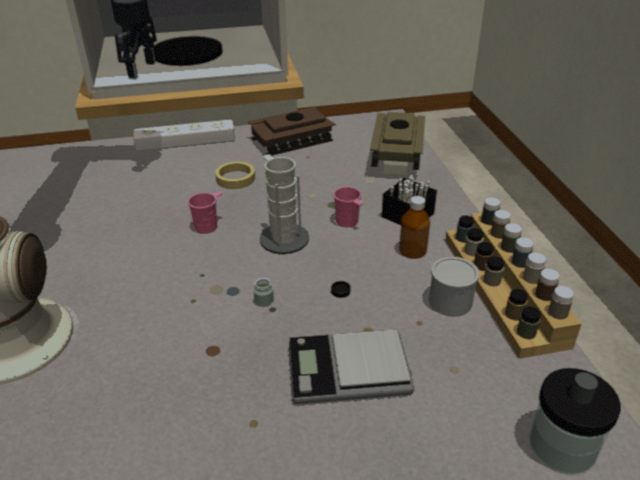

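View pics/top0.png

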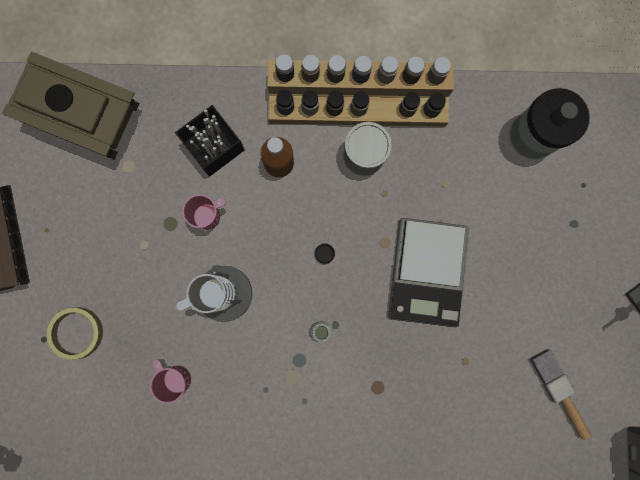

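The side view shows the cup stack at about (283,200), the jar at (263,292), the lid at (341,289) and the scale at (350,365). In the top view the top cup is at (211,293) with its tab to the lower left at (183,305), and the scale pan is at (433,254). The tare key is the oblong key at (450,315) and the power key is the round one at (401,309). Next I zoom in and measure.

```bash
python3 - <<'E'
from h import *
np.set_printoptions(precision=1,suppress=True)
im=np.load('top0.npz')['im'];d=np.load('top0.npz')['d'];C=cloud('top',d)
a=cv2.resize(im[250:340,160:270],None,fx=6,fy=6,interpolation=cv2.INTER_CUBIC);cv2.imwrite('pics/top_z.png',a)
a=cv2.resize(im[205:340,370:490],None,fx=4.4,fy=4.4,interpolation=cv2.INTER_CUBIC);cv2.imwrite('pics/top_s.png',a)
si=np.load('side0.npz')['im'];sd=np.load('side0.npz')['d'];S=cloud('side',sd)
a=cv2.resize(si[145:260,230:340],None,fx=5,fy=5,interpolation=cv2.INTER_CUBIC);cv2.imwrite('pics/side_z.png',a)
for n,c,(v0,v1,u0,u1) in(('top',C,(250,340,160,270)),('side',S,(145,260,230,340))):
    P=c[v0:v1,u0:u1].reshape(-1,3);
    z=P[:,2];print(n,np.histogram(z,np.arange(-5,200,10)))
    q=P[(z>150)&(z<190)];print(len(q),q.min(0),q.max(0))
P=C[205:340,370:490].reshape(-1,3);print(np.histogram(P[:,2],np.arange(-5,60,3)))
E
```

```text
top (array([6977, 1143,   17,    6,   13,   10,    4,   13,   73,   11,    6,
        605,   86,   73,   91,  169,   89,   78,  381,    0]), array([ -5,   5,  15,  25,  35,  45,  55,  65,  75,  85,  95, 105, 115,
       125, 135, 145, 155, 165, 175, 185, 195]))
602 [478.5 154.5 150.1] [542.6 233.  183.7]
side (array([8574, 1021,  419,  196,  127,  134,  144,  149,  175,  107,  133,
        149,  131,  123,  124,  205,  217,  239,  236,    0]), array([ -5,   5,  15,  25,  35,  45,  55,  65,  75,  85,  95, 105, 115,
       125, 135, 145, 155, 165, 175, 185, 195]))
783 [480.6 152.3 150.1] [545.  229.3 183.5]
(array([ 725, 4749, 3256,  230,    6,   15,   57,  182,  536, 1556,  993,
        856, 2272,  668,   13,    0,    0,    0,    0,    0,    0]), array([-5, -2,  1,  4,  7, 10, 13, 16, 19, 22, 25, 28, 31, 34, 37, 40, 43,
       46, 49, 52, 55, 58]))
```

View pics/top_z.png

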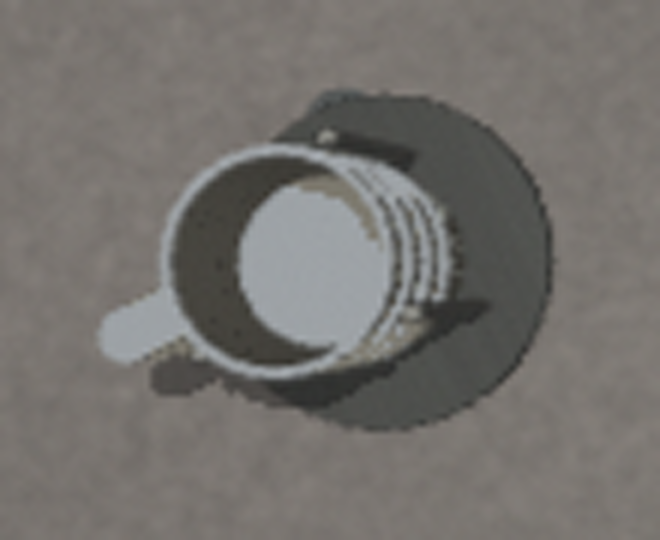

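View pics/top_s.png

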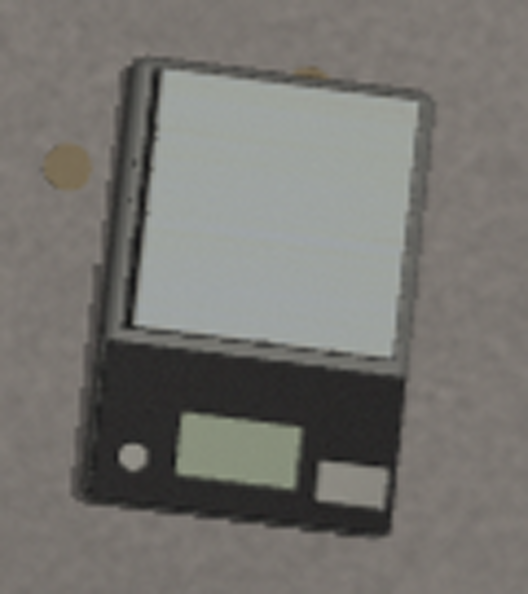

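View pics/side_z.png

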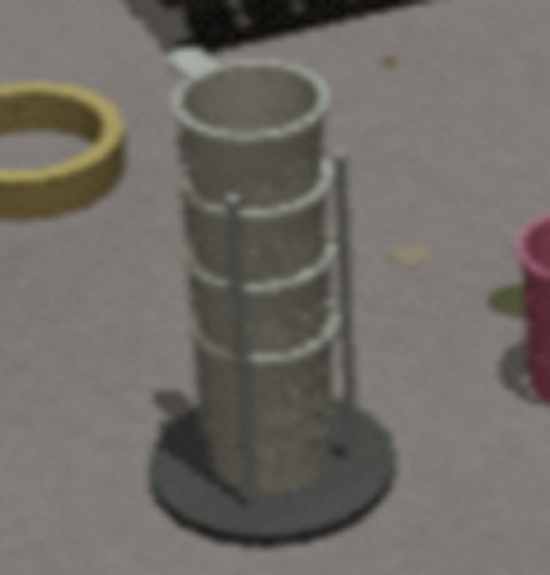

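```bash
python3 - <<'E'
from h import *
np.set_printoptions(precision=2,suppress=True)
def z2(p,o,s):return (np.array(p,float)+.5)/s-.5+o
top=np.load('top0.npz');C=cloud('top',top['d'])
# rim from top
e=onz('top',z2([(162,261),(395,261),(279,142),(279,380)],(160,250),6),180);print('rim top view',e,e[:2].mean(0),e[2:].mean(0))
tab=onz('top',z2([(120,336)],(160,250),6),180);print('tab',tab)
for n in('top','side'):
    f=np.load(n+'0.npz');P=cloud(n,f['d']).reshape(-1,3)
    P=P[(abs(P[:,0]-515)<60)&(abs(P[:,1]-190)<60)]
    r=P[(P[:,2]>176)&(P[:,2]<186)]
    c=r[:,:2].mean(0)
    # iterative circle fit, excluding tab
    for _ in range(10):
        rr=np.hypot(*(r[:,:2]-c).T);k=r[rr<33]
        A=np.c_[2*k[:,:2],np.ones(len(k))];x=np.linalg.lstsq(A,(k[:,:2]**2).sum(1),rcond=None)[0];c=x[:2]
    R=np.sqrt(x[2]+c@c);t=r[rr>36]; print(n,'rim circle',c,R,len(k),'z',np.median(k[:,2]),'tab dir',t.mean(0),np.arctan2(*(t[:,:2].mean(0)-c)[::-1]) if len(t) else None)
    pl=P[(P[:,2]>5)&(P[:,2]<11)];print('plate bbox',np.percentile(pl,[1,99],axis=0), )
# wrap side view rim
e=onz('side',z2([(174,103),(330,103),(252,62),(252,138)],(230,145),5),180);print('rim side',e[:2].mean(0),e[2:].mean(0))
pc=onz('top',z2([(162,68),(422,101),(393,357),(133,328)],(370,205),4.4),32);print('pan',pc,pc.mean(0))
x=(pc[0]+pc[1]-pc[2]-pc[3]);yaw=np.arctan2(x[1],x[0]);print('yaw',yaw,np.linalg.norm(x)/2)
tk=onz('top',z2([(318,462),(388,467),(385,509),(316,502)],(370,205),4.4),30.5);print('tare',tk.mean(0))
c,s=np.cos(yaw),np.sin(yaw);R=np.array([[c,-s],[s,c]]);print('pred tare',pc.mean(0)[:2]+R@[-108,-43],'power',pc.mean(0)[:2]+R@[-108,48])
# side pan
side=np.load('side0.npz')['im'];cv2.imwrite('pics/side_s.png',cv2.resize(side[320:410,280:420],None,fx=5,fy=5,interpolation=cv2.INTER_CUBIC))
E
```

```text
rim top view [[506.96 217.05 180.  ]
 [507.8  157.58 180.  ]
 [537.81 188.16 180.  ]
 [477.15 186.25 180.  ]] [507.38 187.31 180.  ] [507.48 187.2  180.  ]
tab [[487.74 227.07 180.  ]]
top rim circle [507.34 188.1 ] 28.56387093490613 285 z 180.00223381467697 tab dir [488.23 225.43 180.33] 2.043965582333873
plate bbox [[458.11 137.21   5.21]
 [558.18 218.84  10.9 ]]
side rim circle [510.14 185.34] 28.35373319891956 187 z 179.6924843053606 tab dir [490.59 222.99 180.33] 2.0496269858828944
plate bbox [[460.2  134.53   5.17]
 [559.06 222.29  10.86]]
rim side [509.65 183.86 180.  ] [510.12 186.73 180.  ]
pan [[ 646.65 -148.49   32.  ]
 [ 634.43 -257.48   32.  ]
 [ 527.31 -244.34   32.  ]
 [ 537.74 -136.38   32.  ]] [ 586.53 -196.67   32.  ]
yaw -0.11630809962020242 108.7451206895683
tare [ 474.31 -227.2    30.5 ]
pred tare [ 474.27 -226.85] power [ 484.83 -136.46]
```

View pics/side_s.png

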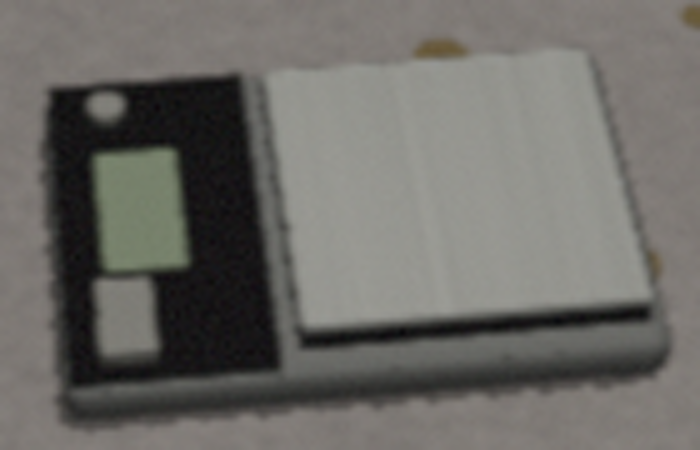

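Both views agree to about 2-3 mm. The cup axis is at about (508.7, 186.6) with its tab at 2.046 rad, and the pan is at about (586.5, -196.7). The tare key measures (474.3, -227.2), and the geometry predicts the same place. First I turn the jaws to a yaw that clears the rods and part-close them.

```bash
python3 -m crank '{"delta_pos":[[0,0,0],[0,0,0],[0,0,0],[0,0,0],[0,0,0]],"twist":[0.1,0.1,0.1,0.1,0.1]}' 0.95
cat > go.py <<'E'
import sys
from h import *
from scipy.spatial.transform import Rotation as Ro
np.set_printoptions(precision=4,suppress=True)
s=arm.read_state();R=Ro.from_quat(s['ee_rot']).as_matrix()
t=np.array([float(a) for a in sys.argv[1:4]]);d=R.T@(t-s['position'])/1000
print('t',round(s['clock'],2),'pos',s['position'],'xaxis yaw deg',np.degrees(np.arctan2(R[1,0],R[0,0])),'delta tool m',d,'z',R[:,2],'grip',s['gripper_width'],'F',s['contact_force'])
E
python3 go.py 508.7 186.6 300
```

```text
clock: 0.52
position: [251.7, 571.8, 303.2]
ee_rot: [-0.32, 0.947, -0.001, -0.0]
contact_force: [-0.4, -1.0, -0.0]
gripper_width: 81.5
t 0.52 pos [251.7393 571.7798 303.2405] xaxis yaw deg -142.70278258679312 delta tool m [ 0.029  -0.4621  0.0036] z [-0.0005 -0.0012 -1.    ] grip 81.4735680030538 F [-0.4187 -1.0322 -0.0211]
```

```bash
python3 -m crank '{"delta_pos":[[0.002,-0.015,0],[0.002,-0.03,0],[0.002,-0.038,0],[0.002,-0.04,0],[0.002,-0.04,0],[0.002,-0.04,0],[0.002,-0.04,0],[0.002,-0.04,0]],"twist":[0,0,0,0,0,0,0,0]}' 0.95
python3 -m crank '{"delta_pos":[[0.002,-0.04,0],[0.002,-0.04,0],[0.002,-0.04,0],[0.002,-0.03,0],[0.002,-0.02,0],[0.002,-0.008,0],[0,0,0],[0,0,0]],"twist":[0,0,0,0,0,0,0,0]}' 0.95
python3 go.py 508.7 186.6 270
```

```text
clock: 1.18
position: [412.3, 335.4, 303.8]
ee_rot: [-0.323, 0.946, -0.0, -0.0]
contact_force: [0.4, 0.5, 0.3]
gripper_width: 81.1
clock: 1.85
position: [510.5, 189.3, 303.7]
ee_rot: [-0.322, 0.947, 0.0, -0.0]
contact_force: [-0.3, 0.1, 1.0]
gripper_width: 81.1
t 1.85 pos [510.5095 189.2677 303.6728] xaxis yaw deg -142.42430105573453 delta tool m [ 0.003  -0.001   0.0337] z [-0.0006 -0.0001 -1.    ] grip 81.05320376219066 F [-0.2609  0.0846  0.9991]
```

Next I partly close the jaws, centre them and look at the fingertips in both views.

```bash
python3 -m crank '{"delta_pos":[[0.003,-0.001,0.01],[0,0,0.01],[0,0,0],[0,0,0]],"twist":[0,0,0,0]}' 0.85
python3 - <<'E'
from h import *
for n in('side','top'):
    im,d=imaging.get_image(n);np.savez(f'{n}1.npz',im=im,d=d)
    u0,v0,w,h=(210,50,160,130) if n=='side' else (140,230,130,110)
    cv2.imwrite(f'pics/{n}1.png',cv2.resize(im[v0:v0+h,u0:u0+w],None,fx=5 if n=='side' else 5,fy=5,interpolation=cv2.INTER_CUBIC)[:600])
E
python3 go.py 508.7 186.6 226
```

```text
clock: 2.18
position: [508.4, 187.7, 283.2]
ee_rot: [-0.323, 0.946, -0.0, -0.001]
contact_force: [0.0, -0.5, 0.8]
gripper_width: 72.8
t 2.28 pos [509.0561 187.6972 284.1655] xaxis yaw deg -142.3349835743466 delta tool m [ 0.001  -0.0006  0.0582] z [ 0.0004 -0.     -1.    ] grip 72.58394632079857 F [ 0.7081 -0.4713 -0.2477]
```

View pics/side1.png

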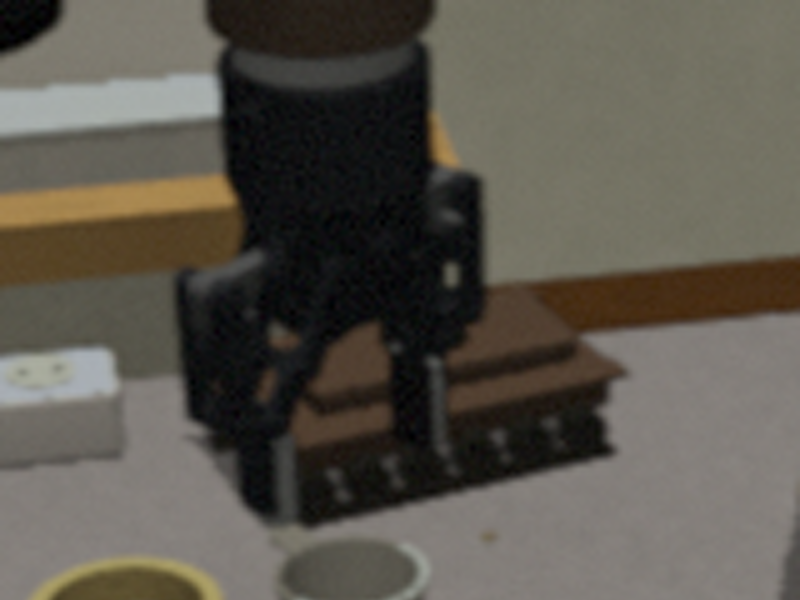

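View pics/top1.png

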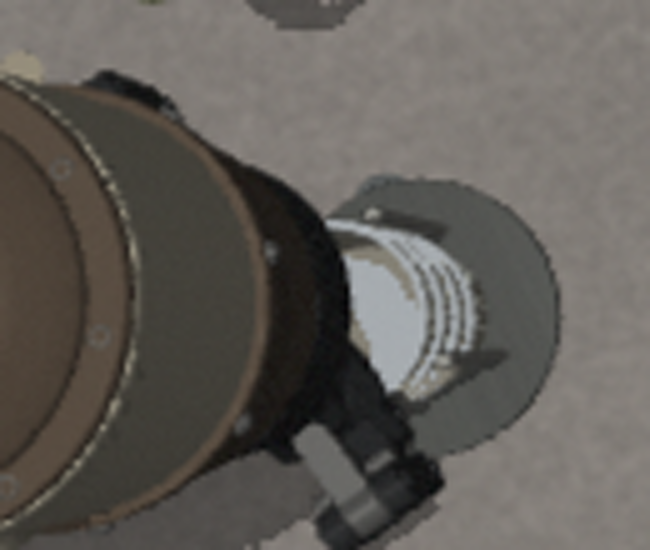

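```bash
python3 - <<'E'
from h import *
np.set_printoptions(precision=2,suppress=True)
c=np.array([508.7,187.4]);u=np.array([-.7915,-.611]);p=np.array([.611,-.7915])
f=np.load('side1.npz');S=cloud('side',f['d'])
for nm,uv in(('A',(276,522)),('B',(425,452))):
    px=np.array(uv)/5+[210,50];print(nm,px)
    s=1 if nm=='A' else -1
    for z in range(208,228,3):
        P=np.r_[c+s*u*40,z];print(z,(proj('side',[P])[0]))
# depth points of fingertips
P=S[120:165,240:320].reshape(-1,3);m=(P[:,2]>190)&(P[:,2]<250)&(np.hypot(*(P[:,:2]-c).T)<70);q=P[m]
a=(q[:,:2]-c)@u;b=(q[:,:2]-c)@p
for nm,k in(('A',a>20),('B',a<-20)):
    print(nm,k.sum(),'a',np.percentile(a[k],[2,50,98]),'b',np.percentile(b[k],[2,50,98]),'z',np.percentile(q[k,2],[1,5,50]))
E
```

```text
A [265.2 154.4]
208 [263.66 159.46]
211 [263.56 158.04]
214 [263.45 156.62]
217 [263.34 155.19]
220 [263.23 153.76]
223 [263.12 152.32]
226 [263.01 150.88]
B [295.  140.4]
208 [292.66 143.82]
211 [292.6  142.43]
214 [292.54 141.04]
217 [292.48 139.65]
220 [292.42 138.25]
223 [292.36 136.85]
226 [292.29 135.44]
A 156 a [33.72 43.83 49.09] b [-6.37  7.51 13.58] z [220.91 221.89 237.09]
B 161 a [-51.76 -38.54 -35.45] b [-9.87  4.97 14.25] z [219.95 221.75 235.52]
```

The tips stand about 65 mm ahead of the TCP. Referring the camera to the gripper puts the cup at (508.2, 187.5), so the jaws are centred within 1 mm. Next I descend to TCP z ≈ 224, which leaves the tips above the rods, and then close.

```bash
python3 -m crank '{"delta_pos":[[0,0,0.008],[0,0,0.012],[0,0,0.012],[0,0,0.012],[0,0,0.01],[0,0,0.006],[0,0,0],[0,0,0]],"twist":[0,0,0,0,0,0,0,0]}' 0.85
python3 go.py 508.3 187.5 224
```

```text
clock: 2.95
position: [509.2, 187.0, 223.9]
ee_rot: [-0.322, 0.947, -0.0, -0.0]
contact_force: [-0.3, -0.0, -0.5]
gripper_width: 72.7
t 2.95 pos [509.2396 187.0415 223.8729] xaxis yaw deg -142.4051388360859 delta tool m [ 0.0005  0.0009 -0.0001] z [ 0.     -0.0003 -1.    ] grip 72.68052928889608 F [-0.3453 -0.0092 -0.4535]
```

```bash
python3 -m crank '{"delta_pos":[[0.0005,0.0005,0],[0,0,0],[0,0,0],[0,0,0],[0,0,0],[0,0,0]],"twist":[0,0,0,0,0,0]}' 0
python3 go.py 508.3 187.5 224
python3 - <<'E'
from h import *
im,d=imaging.get_image('side');cv2.imwrite('pics/side2.png',cv2.resize(im[100:260,210:370],None,fx=3.7,fy=3.7,interpolation=cv2.INTER_CUBIC))
E
```

```text
clock: 3.45
position: [508.9, 187.2, 225.2]
ee_rot: [-0.322, 0.947, 0.0, 0.001]
contact_force: [-1.5, -0.3, 6.6]
gripper_width: 57.7
t 3.45 pos [508.8601 187.2224 225.2115] xaxis yaw deg -142.3916333066517 delta tool m [0.0003 0.0006 0.0012] z [ 0.0021  0.0007 -1.    ] grip 57.736334080172696 F [-1.5437 -0.3078  6.6022]
```

View pics/side2.png

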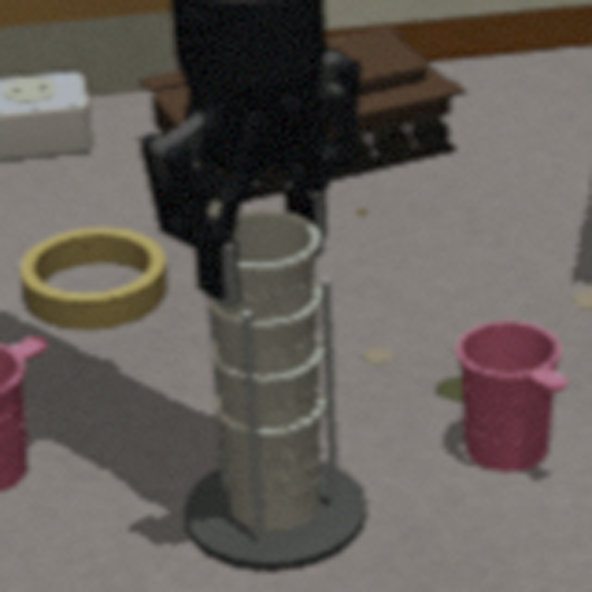

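The cup is gripped just under the rim and the stack is seated upright. Next I twist and lift together.

```bash
python3 -m crank '{"delta_pos":[[0,0,-0.0013],[0,0,-0.0013],[0,0,-0.0013],[0,0,-0.0013],[0,0,-0.0013],[0,0,-0.0013],[0,0,-0.0013],[0,0,-0.0013]],"twist":[0.1,0.1,0.1,0.1,0.1,0.1,0.1,0.1]}' 0
python3 go.py 508.3 187.5 224
python3 - <<'E'
from h import *
im,d=imaging.get_image('side');cv2.imwrite('pics/side3.png',cv2.resize(im[100:260,210:370],None,fx=3.7,fy=3.7,interpolation=cv2.INTER_CUBIC))
E
```

```text
clock: 4.17
position: [508.1, 187.0, 234.0]
ee_rot: [0.075, 0.997, 0.0, -0.0]
contact_force: [0.5, -0.9, 0.5]
gripper_width: 57.8
t 4.17 pos [508.1159 186.9941 233.9787] xaxis yaw deg 171.4438694504795 delta tool m [-0.0001  0.0005  0.01  ] z [-0.0007  0.0001 -1.    ] grip 57.75330095970149 F [ 0.4772 -0.8981  0.5495]
```

View pics/side3.png

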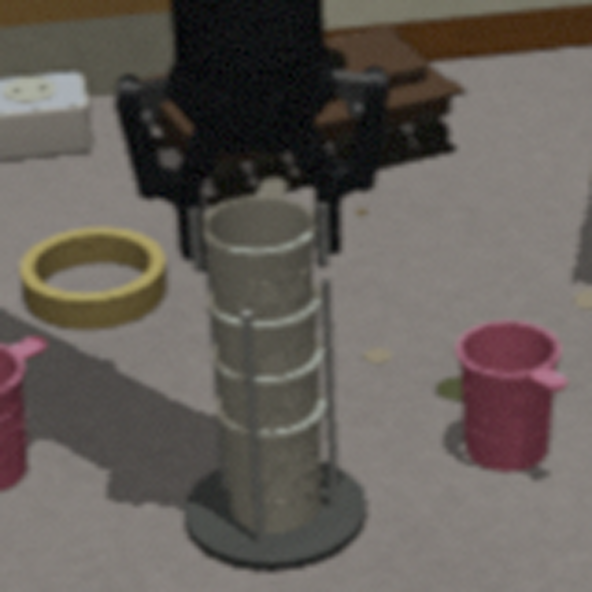

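The lower rims are unchanged at zoom rows 315, 375 and 425. Only the top cup has risen, and its tab turned with it to (272,187). Now I lift clear.

```bash
python3 -m crank '{"delta_pos":[[0,0,-0.006],[0,0,-0.01],[0,0,-0.012],[0,0,-0.012],[0,0,-0.012],[0,0,-0.012],[0,0,-0.012],[0,0,-0.008]],"twist":[0,0,0,0,0,0,0,0]}' 0
python3 - <<'E'
from h import *
im,d=imaging.get_image('side');cv2.imwrite('pics/side4.png',cv2.resize(im[60:260,210:370],None,fx=3,fy=3,interpolation=cv2.INTER_CUBIC))
E
python3 go.py 586.5 -196.7 310
```

```text
clock: 4.88
position: [508.7, 187.3, 320.6]
ee_rot: [0.071, 0.997, 0.001, 0.001]
contact_force: [-0.1, -0.1, -0.5]
gripper_width: 58.1
t 4.93 pos [509.2556 187.4527 321.8703] xaxis yaw deg 171.85081469124432 delta tool m [-0.1309 -0.3694  0.0113] z [ 0.005   0.0026 -1.    ] grip 58.2816833650095 F [0.7407 0.0843 0.7945]
```

View pics/side4.png

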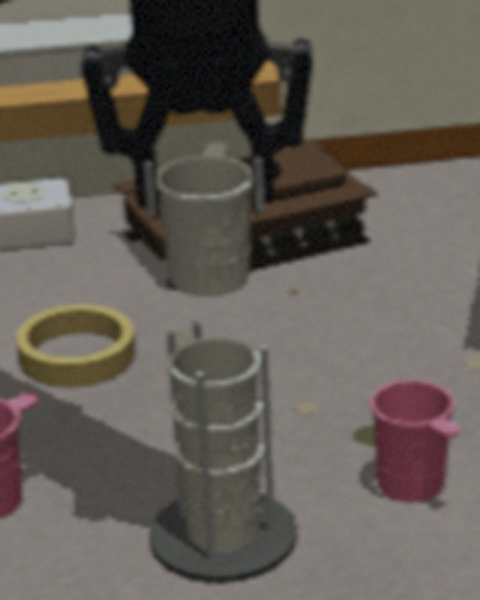

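The cup came away alone and the three others are still seated. Now I carry it to above the pan.

```bash
python3 -m crank '{"delta_pos":[[-0.003,-0.008,0],[-0.006,-0.016,0],[-0.009,-0.025,0],[-0.0105,-0.03,0],[-0.0105,-0.03,0],[-0.0105,-0.03,0],[-0.0105,-0.03,0],[-0.0105,-0.03,0]],"twist":[0,0,0,0,0,0,0,0]}' 0
python3 -m crank '{"delta_pos":[[-0.0105,-0.03,0],[-0.0105,-0.03,0],[-0.0105,-0.03,0],[-0.0105,-0.03,0],[-0.0095,-0.025,0],[-0.006,-0.016,0],[-0.003,-0.008,0],[0,0,0]],"twist":[0,0,0,0,0,0,0,0]}' 0
python3 go.py 586.5 -196.7 170
```

```text
clock: 5.6
position: [549.1, -22.0, 317.5]
ee_rot: [0.072, 0.997, -0.0, -0.001]
contact_force: [0.9, 0.4, -1.3]
gripper_width: 57.8
clock: 6.27
position: [584.8, -197.7, 317.0]
ee_rot: [0.073, 0.997, 0.0, -0.001]
contact_force: [0.0, 0.3, 0.4]
gripper_width: 57.8
t 6.27 pos [ 584.8394 -197.7039  316.9965] xaxis yaw deg 171.61404517141702 delta tool m [-0.0018  0.0012  0.147 ] z [-0.0022  0.0003 -1.    ] grip 57.834242274084524 F [0.0027 0.2575 0.3903]
```

```bash
python3 -m crank '{"delta_pos":[[-0.001,0.001,0.012],[0,0,0.022],[0,0,0.022],[0,0,0.022],[0,0,0.022],[0,0,0.022],[0,0,0.018],[0,0,0.008]],"twist":[0,0,0,0,0,0,0,0]}' 0
python3 -m crank '{"delta_pos":[[0,0,0],[0,0,0]],"twist":[0,0]}' 0
python3 go.py 586.5 -196.7 146.5
python3 - <<'E'
from h import *
np.set_printoptions(precision=1,suppress=True)
im,d=imaging.get_image('side');cv2.imwrite('pics/side5.png',cv2.resize(im[230:410,250:450],None,fx=3.2,fy=3.2,interpolation=cv2.INTER_CUBIC))
im,d=imaging.get_image('top');cv2.imwrite('pics/top5.png',cv2.resize(im[200:340,360:500],None,fx=4,fy=4,interpolation=cv2.INTER_CUBIC))
E
```

```text
clock: 6.93
position: [584.7, -193.6, 167.4]
ee_rot: [0.071, 0.997, 0.0, -0.003]
contact_force: [0.3, -0.1, 0.3]
gripper_width: 57.8
clock: 7.1
position: [586.6, -194.5, 170.7]
ee_rot: [0.071, 0.997, -0.0, 0.0]
contact_force: [0.3, -0.5, 0.4]
gripper_width: 57.9
t 7.1 pos [ 586.598  -194.5066  170.7211] xaxis yaw deg 171.82359680653417 delta tool m [-0.0002 -0.0022  0.0242] z [ 0.0001 -0.0003 -1.    ] grip 57.8980499849528 F [ 0.2809 -0.4501  0.4006]
```

View pics/side5.png

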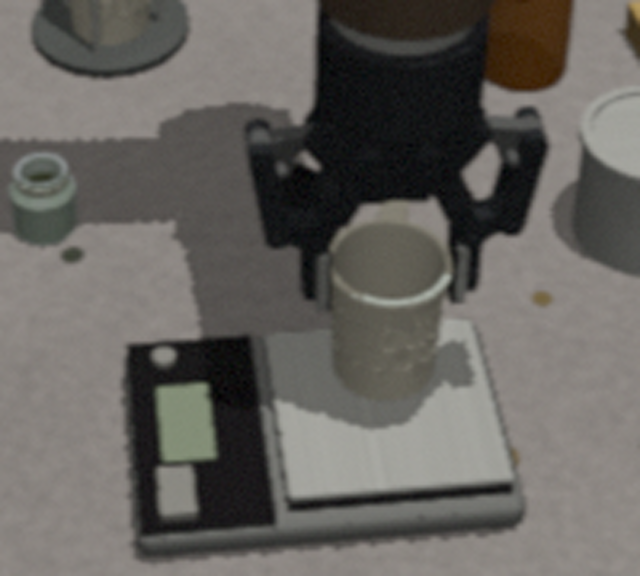

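View pics/top5.png

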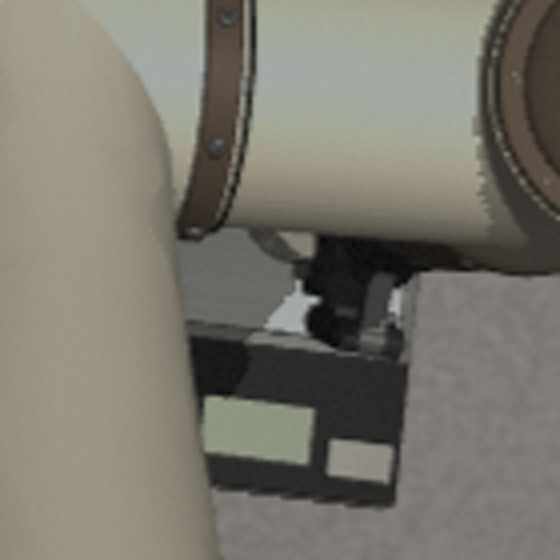

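The cup hangs upright about 24 mm above the pan, close to its centre. Lowering in small steps now.

```bash
python3 -m crank '{"delta_pos":[[0,-0.001,0.003],[0,-0.001,0.004],[0,0,0.004],[0,0,0.004],[0,0,0.003],[0,0,0.002],[0,0,0],[0,0,0]],"twist":[0,0,0,0,0,0,0,0]}' 0
python3 go.py 586.5 -196.7 146.5
python3 -m crank '{"delta_pos":[[0,0,0.001],[0,0,0.001],[0,0,0],[0,0,0]],"twist":[0,0,0,0]}' 0
python3 go.py 586.5 -196.7 146.5
```

```text
clock: 7.87
position: [586.1, -197.1, 150.1]
ee_rot: [0.072, 0.997, -0.0, -0.0]
contact_force: [0.1, -0.0, -0.1]
gripper_width: 58.2
t 7.87 pos [ 586.068  -197.0596  150.1033] xaxis yaw deg 171.75588946115533 delta tool m [-0.0004  0.0004  0.0036] z [-0.0004 -0.     -1.    ] grip 58.229052833220116 F [ 0.1023 -0.0384 -0.145 ]
clock: 8.2
position: [586.1, -197.0, 148.3]
ee_rot: [0.072, 0.997, -0.0, 0.0]
contact_force: [0.2, -0.2, -0.4]
gripper_width: 57.8
t 8.2 pos [ 586.0633 -197.0325  148.3306] xaxis yaw deg 171.7491946515629 delta tool m [-0.0004  0.0004  0.0018] z [ 0. -0. -1.] grip 57.799214930577776 F [ 0.2465 -0.1991 -0.4027]
```

```bash
python3 -m crank '{"delta_pos":[[0,0,0.0007],[0,0,0],[0,0,0]],"twist":[0,0,0]}' 0
python3 go.py 586.5 -196.7 146.5
python3 -m crank '{"delta_pos":[[0,0,0.0007],[0,0,0],[0,0,0]],"twist":[0,0,0]}' 0
python3 go.py 586.5 -196.7 146.5
```

```text
clock: 8.45
position: [586.0, -197.1, 147.6]
ee_rot: [0.072, 0.997, 0.0, -0.0]
contact_force: [-1.0, -0.5, -0.5]
gripper_width: 57.7
t 8.45 pos [ 586.0338 -197.0675  147.6048] xaxis yaw deg 171.74993266441427 delta tool m [-0.0004  0.0004  0.0011] z [-0.0001  0.     -1.    ] grip 57.71694161145643 F [-1.0262 -0.5126 -0.4978]
clock: 8.7
position: [586.1, -197.1, 147.3]
ee_rot: [0.072, 0.997, -0.0, 0.0]
contact_force: [-1.2, 0.2, 2.6]
gripper_width: 57.9
t 8.7 pos [ 586.133  -197.069   147.3235] xaxis yaw deg 171.75875664400522 delta tool m [-0.0003  0.0004  0.0008] z [ 0.0004 -0.0002 -1.    ] grip 57.876746814101246 F [-1.238   0.235   2.6104]
```

Contact with the pan reads 2.6 N. Releasing now.

```bash
python3 -m crank '{"delta_pos":[[0,0,0],[0,0,0],[0,0,0],[0,0,0],[0,0,0],[0,0,0]],"twist":[0,0,0,0,0,0]}' 0.95
python3 go.py 586.5 -196.7 146.5
python3 - <<'E'
from h import *
im,d=imaging.get_image('side');cv2.imwrite('pics/side6.png',cv2.resize(im[230:410,250:450],None,fx=3.2,fy=3.2,interpolation=cv2.INTER_CUBIC))
E
```

```text
clock: 9.2
position: [586.1, -197.1, 146.8]
ee_rot: [0.072, 0.997, 0.0, -0.0]
contact_force: [0.0, -0.3, -0.0]
gripper_width: 81.5
t 9.2 pos [ 586.0561 -197.0647  146.7981] xaxis yaw deg 171.74596174014428 delta tool m [-0.0004  0.0004  0.0003] z [-0.0001  0.     -1.    ] grip 81.50393074849275 F [ 0.0225 -0.3216 -0.0323]
```

View pics/side6.png

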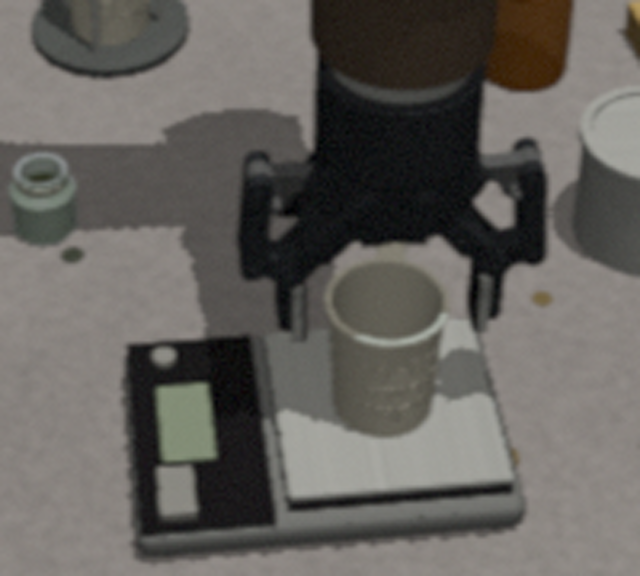

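The cup stands upright in the middle of the pan with both pads clear of it. I raise straight up and check the placing from above.

```bash
python3 -m crank '{"delta_pos":[[0,0,-0.006],[0,0,-0.012],[0,0,-0.02],[0,0,-0.022],[0,0,-0.022],[0,0,-0.022],[0,0,-0.012],[0,0,0]],"twist":[0,0,0,0,0,0,0,0]}' 0.95
python3 go.py 474.3 -227.2 200
```

```text
clock: 9.92
position: [587.4, -197.4, 267.2]
ee_rot: [0.072, 0.997, -0.001, 0.004]
contact_force: [0.6, -0.7, 0.6]
gripper_width: 81.3
t 9.92 pos [ 587.3717 -197.3857  267.2339] xaxis yaw deg 171.78276521120006 delta tool m [ 0.1082 -0.0456  0.0664] z [ 0.0076 -0.0016 -1.    ] grip 81.29188780221062 F [ 0.5604 -0.668   0.6025]
```

```bash
python3 -m crank '{"delta_pos":[[0.008,-0.003,0],[0.016,-0.007,0],[0.02,-0.009,0],[0.02,-0.009,0],[0.02,-0.009,0],[0.016,-0.006,0],[0.008,-0.003,0],[0,0,0]],"twist":[0,0,0,0,0,0,0,0]}' 0
python3 -m crank '{"delta_pos":[[0,0,0.01],[0,0,0.02],[0,0,0.02],[0,0,0.02],[0,0,0.02],[0,0,0.01],[0,0,0],[0,0,0]],"twist":[0,0,0,0,0,0,0,0]}' 0
python3 go.py 474.3 -227.2 103
python3 - <<'E'
from h import *
for n,(u0,v0,w,h,s) in dict(side=(250,230,200,180,3.2),top=(360,200,140,140,4)).items():
    im,d=imaging.get_image(n);np.savez(n+'7.npz',im=im,d=d);cv2.imwrite(f'pics/{n}7.png',cv2.resize(im[v0:v0+h,u0:u0+w],None,fx=s,fy=s,interpolation=cv2.INTER_CUBIC))
E
```

```text
clock: 10.58
position: [470.2, -227.2, 262.1]
ee_rot: [0.073, 0.997, 0.0, -0.001]
contact_force: [-0.1, -0.0, -0.3]
gripper_width: -0.4
clock: 11.25
position: [473.1, -227.0, 162.3]
ee_rot: [0.072, 0.997, -0.0, -0.001]
contact_force: [1.0, 0.1, 0.7]
gripper_width: -0.1
t 11.25 pos [ 473.1096 -227.0078  162.2713] xaxis yaw deg 171.78951312404166 delta tool m [-0.0013 -0.      0.0593] z [-0.0013 -0.0001 -1.    ] grip -0.10672195163909143 F [0.9562 0.0799 0.7443]
```

View pics/side7.png

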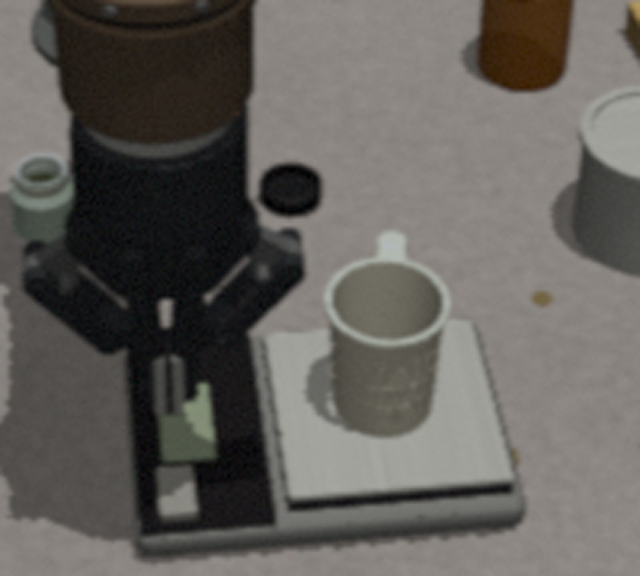

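View pics/top7.png

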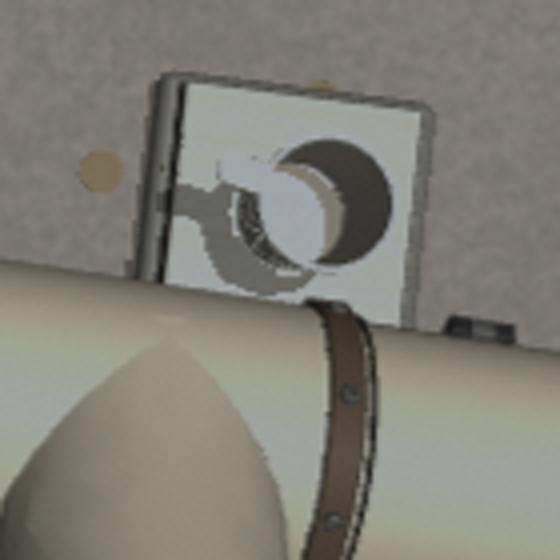

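The cup is upright and centred. The shut fingertips are over the tare key, and the lid and jar have not moved. Now I come down to just above the key.

```bash
python3 -m crank '{"delta_pos":[[-0.001,0,0.004],[0,0,0.009],[0,0,0.012],[0,0,0.012],[0,0,0.009],[0,0,0.006],[0,0,0.002],[0,0,0]],"twist":[0,0,0,0,0,0,0,0]}' 0
python3 -m crank '{"delta_pos":[[0,0,0],[0,0,0]],"twist":[0,0]}' 0
python3 go.py 474.3 -227.2 103
python3 - <<'E'
from h import *
im,d=imaging.get_image('side');cv2.imwrite('pics/side8.png',cv2.resize(im[300:410,260:430],None,fx=4.4,fy=4.4,interpolation=cv2.INTER_CUBIC))
E
```

```text
clock: 12.02
position: [473.4, -227.2, 108.4]
ee_rot: [0.072, 0.997, 0.0, -0.0]
contact_force: [-0.4, 0.7, 0.2]
gripper_width: 0.2
clock: 12.18
position: [474.0, -227.3, 109.5]
ee_rot: [0.072, 0.997, -0.0, 0.001]
contact_force: [-0.6, 0.1, 1.3]
gripper_width: -0.0
t 12.18 pos [ 473.9659 -227.312   109.4751] xaxis yaw deg 171.75688137725464 delta tool m [-0.0003  0.0002  0.0065] z [ 0.0013 -0.0003 -1.    ] grip -0.027067003772277012 F [-0.6252  0.0853  1.3391]
```

View pics/side8.png

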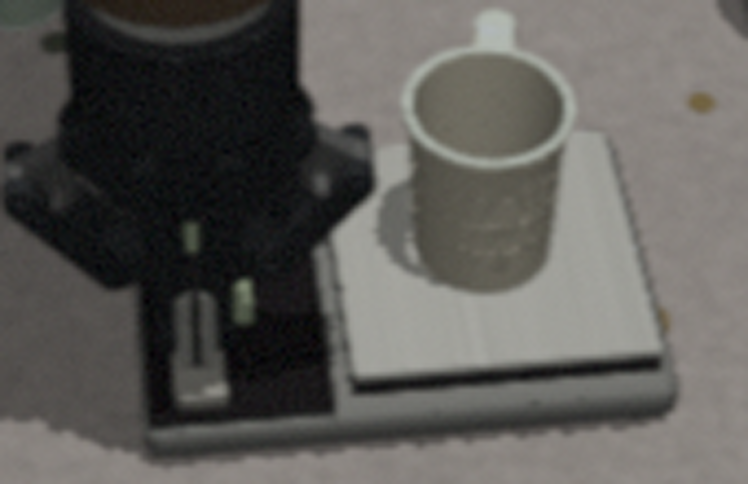

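The tips are right over the oblong key at zoom (200,385). Pressing slowly now.

```bash
python3 -m crank '{"delta_pos":[[0,0,0.0025],[0,0,0.0025],[0,0,0.0015],[0,0,0.001],[0,0,0.001],[0,0,0]],"twist":[0,0,0,0,0,0]}' 0
python3 go.py 474.3 -227.2 99
```

```text
clock: 12.73
position: [473.6, -227.2, 100.4]
ee_rot: [0.072, 0.997, -0.0, -0.0]
contact_force: [-1.2, 1.1, 1.7]
gripper_width: 0.1
t 12.73 pos [ 473.6403 -227.2183  100.4144] xaxis yaw deg 171.76031250670945 delta tool m [-0.0007  0.0001  0.0014] z [-0.     -0.0001 -1.    ] grip 0.13281198447704468 F [-1.2223  1.1304  1.7399]
```

```bash
python3 -m crank '{"delta_pos":[[0,0,0.001],[0,0,0.0005],[0,0,0],[0,0,0]],"twist":[0,0,0,0]}' 0
python3 go.py 474.3 -227.2 99
python3 -m crank '{"delta_pos":[[0,0,0.0007],[0,0,0.0003],[0,0,0],[0,0,0]],"twist":[0,0,0,0]}' 0
python3 go.py 474.3 -227.2 99
```

```text
clock: 13.07
position: [473.6, -227.2, 99.6]
ee_rot: [0.072, 0.997, -0.0, 0.0]
contact_force: [-1.7, 0.5, 6.1]
gripper_width: 0.3
t 13.07 pos [ 473.6445 -227.2223   99.6436] xaxis yaw deg 171.770565468515 delta tool m [-0.0006  0.0001  0.0006] z [ 0.0003 -0.0002 -1.    ] grip 0.3450919700429091 F [-1.7189  0.5267  6.1163]
clock: 13.4
position: [473.7, -227.2, 99.5]
ee_rot: [0.072, 0.997, -0.0, 0.0]
contact_force: [-2.9, 2.2, 12.9]
gripper_width: -0.0
t 13.4 pos [ 473.6604 -227.221    99.5184] xaxis yaw deg 171.7902596200803 delta tool m [-0.0006  0.0001  0.0005] z [ 0.0004 -0.0004 -1.    ] grip -0.0011269285535725696 F [-2.8937  2.2451 12.9235]
```

The key is on its stop: 12.9 N against a 3 N spring, with no further travel. Now I release and retreat.

```bash
python3 -m crank '{"delta_pos":[[0,0,-0.003],[0,0,-0.006],[0,0,-0.012],[0,0,-0.02],[0,0,-0.025],[0,0,-0.03],[0,0,-0.03],[0,0,-0.02]],"twist":[0,0,0,0,0,0,0,0]}' 0
python3 -m crank '{"delta_pos":[[0,0.02,0],[0.01,0.03,0],[0.02,0.04,0],[0.02,0.04,0],[0.02,0.03,0],[0.01,0.02,0],[0,0,0],[0,0,0]],"twist":[0,0,0,0,0,0,0,0]}' 0
python3 go.py 474.3 -227.2 99
python3 - <<'E'
from h import *
for n in('side','top'):
    im,d=imaging.get_image(n);np.savez(n+'9.npz',im=im,d=d);cv2.imwrite(f'pics/{n}9.png',im)
im=np.load('side9.npz')['im'];cv2.imwrite('pics/side9z.png',cv2.resize(im[130:410,210:480],None,fx=2.1,fy=2.1,interpolation=cv2.INTER_CUBIC))
E
```

```text
clock: 14.07
position: [474.1, -227.5, 246.9]
ee_rot: [0.072, 0.997, -0.0, 0.002]
contact_force: [-0.4, 0.5, -0.5]
gripper_width: 0.3
clock: 14.73
position: [421.8, -42.5, 244.2]
ee_rot: [0.071, 0.998, 0.0, 0.0]
contact_force: [0.6, -0.3, 0.3]
gripper_width: 0.1
t 14.73 pos [421.8037 -42.5302 244.1618] xaxis yaw deg 171.90886988820446 delta tool m [-0.0779 -0.1755  0.1452] z [ 0.0005  0.0002 -1.    ] grip 0.11104596397021152 F [ 0.6297 -0.309   0.2591]
```

View pics/side9z.png

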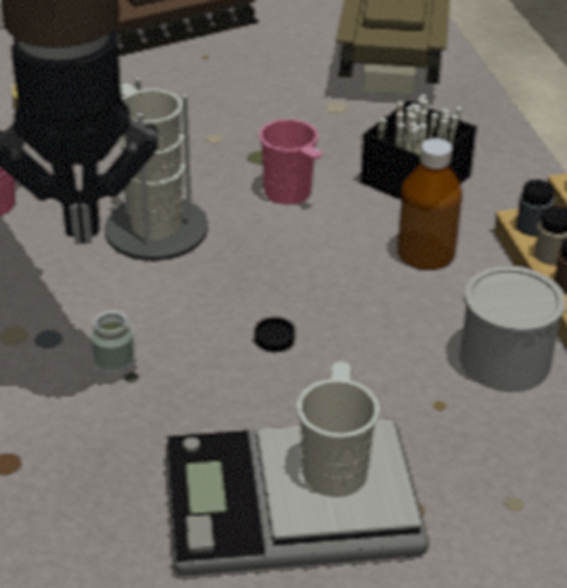

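View pics/top9.png

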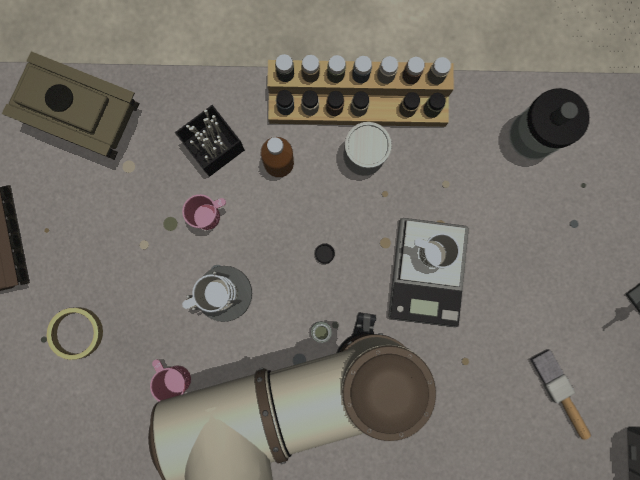

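The last two pictures show the cup upright on the pan and the key up. The other three cups are seated, and the jar, lid, bottle and tin have not moved. One numeric check before handing in.

```bash
python3 - <<'E'
from h import *
from bench import job_done
np.set_printoptions(precision=1,suppress=True)
def fit(n,c0,zl,zh):
    P=cloud(n,np.load(n+'9.npz')['d']).reshape(-1,3);r=P[(np.hypot(*(P[:,:2]-c0).T)<60)&(P[:,2]>zl)&(P[:,2]<zh)];c=np.array(c0,float)
    for _ in range(8):
        k=r[abs(np.hypot(*(r[:,:2]-c).T)-29)<6];A=np.c_[2*k[:,:2],np.ones(len(k))];c=np.linalg.lstsq(A,(k[:,:2]**2).sum(1),rcond=None)[0][:2]
    return c,np.median(k[:,2]),len(k)
for n in('top','side'): print(n,'cup rim',fit(n,(586,-197),99,106),'stack rim',fit(n,(508,187),142,149))
a=np.load('top0.npz')['im'];b=np.load('top9.npz')['im']
for nm,(u,v) in dict(tin=(368,147),bottle=(277,156),lid=(325,254)).items():
    w=np.float32(cv2.cvtColor(a,6)[v-28:v+28,u-28:u+28]);x=np.float32(cv2.cvtColor(b,6)[v-28:v+28,u-28:u+28]);print(nm,np.array(cv2.phaseCorrelate(w,x)[0]))
job_done();print('handed in')
E
```

```text
top cup rim (array([ 586.2, -193.6]), np.float64(102.32415395389745), 240) stack rim (array([507.4, 187.2]), np.float64(145.85639337845475), 283)
side cup rim (array([ 587.8, -197. ]), np.float64(102.06711075771392), 276) stack rim (array([510.9, 184.4]), np.float64(145.34264603324056), 142)
tin [-0. -0.]
bottle [-0. -0.]
lid [-0.  0.]
the job is handed in; nothing more can be done
handed in
```

The job is done and handed in at about 15 s of the 53 s. I gripped the top cup just under its rim and turned it 0.8 rad while lifting about 10 mm, and it came away alone. I stood it on the pan, let go, pressed the tare key down to its stop (12.9 N), released it and moved the arm clear.

My last checks, all from the final pictures:
- **Cup:** it stands upright within about 3 mm of the pan's centre, with its rim at 102 mm, which is the height expected when it stands on the pan.
- **Other cups:** they are seated, with the top rim at about 145.5 mm against 146 mm nominal.
- **Bottle, tin and lid:** they had not shifted by a measurable amount.
- **Jar and keys:** I checked these only by eye. The jar looked unmoved, the tare key looked up again, and nothing came near the power key.
- **Disagreement:** the two cameras differ by 2 to 4 mm on positions, slightly more than their stated accuracy of about 2 mm. No check failed.

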